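# Make up a picking kit and a labelling kit

## Robot

A 6-joint arm with a two-finger parallel gripper is mounted at the origin on a cart in front of the work surface, level with it; the furniture and walls round the work are solid. World frame = base frame: x ahead of the robot, y to its left, z up, the work surface at z = 0. Lengths are in m, angles in rad, forces in N, time in s.
With the tool pointing down it reaches from about 0.375 to 0.9 m from the base axis. Payload 3.1 kg.
Tool frame: the origin (TCP) lies between the finger pads; the fingertips stand 17 mm ahead of it and the grasp point (between the pads) lies 2 mm behind it (robot.nose_length is the distance from the TCP to the fingertips, in m); z points along the fingers, y is the line along which they close (so a half turn about z gives the same grasp; the last joint's range is limited). The gripper opens to 87 mm and grips with 3 to 60 N. Pads are 19 mm wide; open, the fingers measure 117 mm over their backs; the gripper's body (75 mm by 190 mm) begins 51 mm behind the grasp point.
Start: joints at [1.161, 0.527, 1.433, -0, 1.181, -0.178], TCP at [0.144, 0.608, 0.24] pointing down, gripper open.
Joint ranges: [-3.08, 3.08], [-0.75, 2.2], [0.22, 2.44], [-1.43, 4.57], [0, 2.65], [-2.85, 2.85]. Speed limits (rad/s): [2.79, 2.79, 3.14, 3.14, 3.14, 3.14].

## Interface

Orientations are given as a unit quaternion [x, y, z, w].
In Python, from rig import robot, cams gives the robot as it stands.
- The arm moves only by the shell command python3 -m pendant 'ROWS' [FORCE]. ROWS is JSON, a list of rows, each an object with "jaw": the opening, from 0 (shut) to 1 (fully open); "linear": the shift along the tool's x, y, z in cm, a list of three; "twist": the turn about the tool's z in degrees. A call has 1 to 12 rows; each row shifts and turns the commanded pose from where the row before left it, along the tool's axes as they then stand; what a row does not reach is not made up. A row lasts 1/12 s, in which the tool goes at most 41.7 mm and 7.16 degrees, less where a joint would pass 70% of its speed; a pose out of reach is approached as far as the arm can. A call is refused whole if a number of a shift passes 4.17 or a number of a turn 7.16, either way. A call with a gripper value outside its range is refused whole. The fingers move at their own pace and stop on an object; FORCE is the grip in N (left out, the last holds). Time passes only in rows, so rows that do not move let the fingers close. It gives the time, the measured TCP pose, the force, the opening and the grip force at its end, in the units of the state.
- robot.get_obs(): the state, without advancing time (a new reading comes with each control period).
- cams.camera(name): name is "scene" or "top"; returns a dict with "color" (480x640x3 uint8, blue, green, red), "depth" (480x640 float32, m along the optical axis (not along the pixel's ray), 0 where there is no reading), "fov_y" (degrees; the focal length in pixels is half the picture's height over the tangent of half this angle, whatever the lens; pixels are square), "cx", "cy" (the principal point, pixels), "view" (4x4, takes a point from world to camera coordinates). Camera axes: x right, y down, z forward; pixel columns grow to the right and rows downward; lengths in m; the calibration is good to about 2 mm. A picture is of the moment at which its call begins.
- robot.hand_in(): hands the job in; it is judged then, once.
The state is a dict: "time": time; "q": joint angles; "joint_velocities": joint speeds; "joint_torque": joint torques, N m; "position": TCP position; "tool_rot": TCP orientation; "ft_force": force on the tool from outside, world axes, zero at the start; "moment": the same for the moment, N m; "grip_width": finger opening in m; "grip_force": force on a finger pad.
Only numpy, scipy, OpenCV 4.12 (cv2) and the standard library are available. Lean on these libraries where they do the work, as an engineer would, in place of code of your own. Each camera call takes 0.05 s, during which the arm holds its last target. There are 200 camera calls.

## Task

Make up two kits from the stock lying beside the two trays. In the square tray lay the forceps in the oblong compartment, the dish in the large squarish one and the amber vial in the small one; in the long tray lay the marker pen in the oblong compartment and stand the white jar in the other. Each thing must end wholly inside its compartment, flat or upright on the tray's floor and not on a rib; keep the vial and jar upright throughout and do not disturb the timer, the beaker and the vice.

Things in the scene. Friction and masses are not known exactly. Their poses are not given: they have to be found in the camera images.
- square_tray: Kit tray, almost square, dark grey floor, bare metal rim and ribs; 155 (x) x 159 (y) mm, fixed. Floor 3 mm thick; rim and ribs 5 mm wide, tops 6 mm above the bench. Three compartments (inside size x by y; centre in the tray's frame, mm): oblong 145x64 at (0, -42.5); large squarish 84x80 at (-30.5, 34.5); small 56x80 at (44.5, 34.5). Origin: centre of the underside, on the bench.
- long_tray: Kit tray, long and narrow, dark grey floor, bare metal rim and rib; 266 (x) x 90 (y) mm, fixed. Floor 3 mm thick; rim and rib 5 mm wide, tops 6 mm above the bench. Two compartments (inside size x by y; centre in the tray's frame, mm): oblong 165x80 at (-45.5, 0); squarish 86x80 at (85, 0). Origin: centre of the underside, on the bench.
- marker: White marker pen with a red cap, lying; 136 mm long along its own y, 14 mm thick, 12 g. Origin: middle of its length, on its underside. Only the stretch from y = -19 to y = +68 mm is solid and can be gripped (12 mm wide across x, 13 mm high): grip it from above about y = +25 mm, which is also its centre of mass.
- forceps: Fine steel forceps lying flat; 120 mm long along its own y, 14 mm wide (x), 9 mm high, rigid, 22 g. Origin: middle of its length, on its underside. Grip across the two arms at the middle.
- dish: Small lidded clear dish with a pink filling; 58 mm diameter, 14 mm high, rigid, 30 g. Origin: centre of its underside; z up. Its upper part (4 to 14 mm high) is the full 58 mm wide, the part below 54 mm.
- vial: Amber glass vial with a black cap, standing; 28 mm diameter, 64 mm high, 30 g. Origin: centre of its underside; z up. Grip the body, below 45 mm.
- jar: White wide jar with a blue cap, standing; 62 mm diameter, 90 mm high, 0.16 kg. Origin: centre of its underside; z up. Grip the body, below 60 mm.
- timer: Bystander: white bench timer, 66 x 66 x 20 mm, lying just behind the stock. Origin: centre of its underside.
- beaker: Bystander: white plastic beaker, 66 mm diameter, 77 mm high, standing behind the work. Origin: centre of its underside.
- vice: Bystander: small grey screw vice, 63 x 160 x 46 mm, its length roughly across the bench, standing behind the work. Origin: centre of its underside.

How it is judged:
At the end, for the whole second after the job is handed in: Forceps, dish and vial wholly inside the oblong, large and small compartments of the square tray, marker and jar inside the oblong and squarish ones of the long tray (centres within the play each leaves, plus 2 mm); undersides under 6 mm above the bench, level within 0.08 rad, at rest (x of forceps in the frame of square_tray between -0.015 and 0.015 m and y of forceps in the frame of square_tray between -0.0695 and -0.0155 m and z of each of forceps, dish, vial in the frame of square_tray below 0.006 m and angle between each of forceps, dish, vial, marker, jar's own z axis and vertical below 0.08 rad and linear speed of each of forceps, dish, vial, marker, jar below 0.02 m/s and angular speed of each of forceps, dish, vial, marker, jar below 0.2 rad/s and angle between the y axis of forceps and the x axis of square_tray, either way round below 0.5 rad and x of dish in the frame of square_tray between -0.045 and -0.016 m and y of dish in the frame of square_tray between 0.022 and 0.047 m and x of vial in the frame of square_tray between 0.029 and 0.06 m and y of vial in the frame of square_tray between 0.007 and 0.062 m and x of marker in the frame of long_tray between -0.062 and -0.029 m and y of marker in the frame of long_tray between -0.035 and 0.035 m and z of each of marker, jar in the frame of long_tray below 0.006 m and angle between the y axis of marker and the x axis of long_tray, either way round below 0.6 rad and x of jar in the frame of long_tray between 0.0715 and 0.0985 m and y of jar in the frame of long_tray between -0.0105 and 0.0105 m); the robot touches nothing.
It fails at once if the vial or the jar is tipped by more than 0.6 rad (angle between any of vial, jar's own z axis and vertical above 0.6 rad).
It fails at once if a bystander (timer, beaker or vice) is moved by more than 30 mm (distance of any of timer, beaker, vice from where it was at the start of the episode above 0.03 m).
It also fails if it takes over 131 s, if anything falls off the work surface, if the arm or the gripper's body presses on something with over 40 N, if the wrist force passes 120 N, or if a joint passes its speed limit or range.

## Working session

There is one attempt and no reset: what is moved stays moved. The work goes in short steps, Python scripts to look and compute and a shell command to move; the robot and the scene stay as the last step left them, time stands still between calls to the robot, and variables do not carry over. Pictures are saved under pics/ and viewed, at most 14 in all, crops included, and the job is handed in when it is done.

```bash
mkdir -p pics; ls; cat > h.py <<'E'
import numpy as np, cv2, os
from rig import robot, cams
def grab(n):
    c=cams.camera(n); np.savez('pics/'+n+'.npz',**c); return c
def load(n): return dict(np.load('pics/'+n+'.npz'))
def world(c,u,v,z=None):
    """pixel -> world; with z: intersect plane z, else use depth"""
    f=240/np.tan(np.radians(float(c['fov_y'])/2)); T=np.linalg.inv(c['view'])
    r=np.array([(u-c['cx'])/f,(v-c['cy'])/f,1.0])
    if z is None: p=r*float(c['depth'][int(v),int(u)]); return T[:3,:3]@p+T[:3,3]
    d=T[:3,:3]@r; o=T[:3,3]; return o+d*(z-o[2])/d[2]
def cloud(c):
    f=240/np.tan(np.radians(float(c['fov_y'])/2)); T=np.linalg.inv(c['view'])
    v,u=np.mgrid[:480,:640]; d=c['depth']
    P=np.stack([(u-c['cx'])/f*d,(v-c['cy'])/f*d,d],-1)
    return P@T[:3,:3].T+T[:3,3]
E
python3 - <<'E'
from h import *
for n in('top','scene'):
    c=grab(n); cv2.imwrite(f'pics/{n}0.png',c['color']); print(n,c['fov_y'],c['cx'],c['cy'],np.linalg.inv(c['view']).round(3).tolist())
o=robot.get_obs(); print({k:np.round(v,3).tolist() for k,v in o.items()},robot.nose_length)
E
```

```text
pics
top 49.01047485280385 320.2460522290269 241.73064657399038 [[-0.027, -0.987, 0.161, 0.452], [-1.0, 0.028, 0.003, 0.064], [-0.008, -0.161, -0.987, 1.038], [0.0, 0.0, 0.0, 1.0]]
scene 54.89473206323459 325.4017344533579 234.53713821797473 [[0.8, -0.341, 0.494, 0.146], [-0.6, -0.442, 0.666, -0.562], [-0.009, -0.83, -0.558, 0.555], [0.0, 0.0, 0.0, 1.0]]
{'time': 0.1, 'q': [1.16, 0.528, 1.434, 0.0, 1.181, -0.179], 'joint_velocities': [-0.0, -0.001, -0.003, 0.0, -0.0, -0.0], 'joint_torque': [-0.0, -44.099, -17.715, 0.063, 0.053, -0.0], 'position': [0.143, 0.608, 0.239], 'tool_rot': [0.116, 0.993, -0.001, -0.0], 'ft_force': [0.336, 0.623, -0.674], 'moment': [-0.059, 0.005, -0.043], 'grip_force': 0.0, 'grip_width': 0.087} 0.017
```

View pics/top0.png

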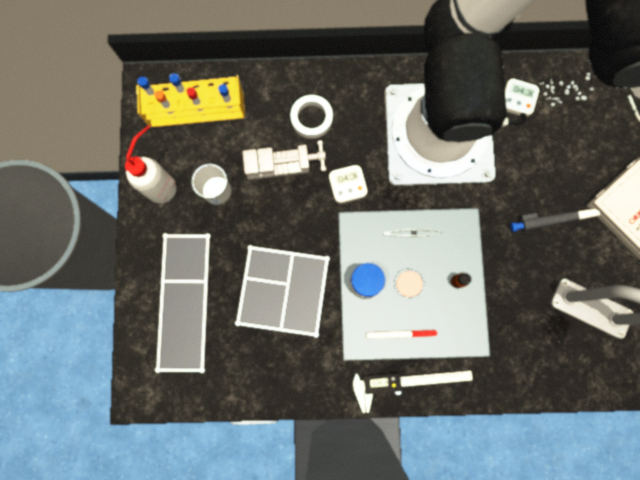

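View pics/scene0.png

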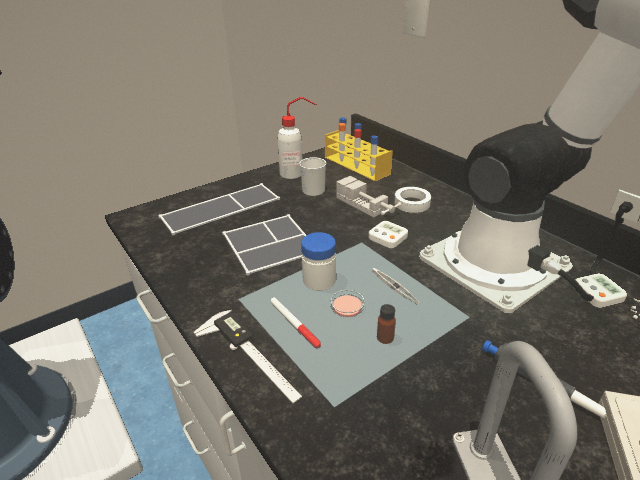

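The top view shows the trays at (184,303) and (283,291). On the mat are the jar (368,280), dish (408,284), vial (460,281), forceps (413,233) and marker (402,334), with the timer at (348,183) just behind. Next I measure them by colour segmentation.

```bash
cat > seg.py <<'E'
from h import *
c=load('top'); im=c['color']; hsv=cv2.cvtColor(im,cv2.COLOR_BGR2HSV); H,S,V=[hsv[...,i].astype(int) for i in range(3)]
yy,xx=np.mgrid[:480,:640]
def box(x0,x1,y0,y1): return (xx>=x0)&(xx<x1)&(yy>=y0)&(yy<y1)
def rep(n,m,z):
    m=m.astype(np.uint8); k,l,s,_=cv2.connectedComponentsWithStats(m); i=1+np.argmax(s[1:,4]); m=l==i
    cs=np.vstack(cv2.findContours(m.astype(np.uint8),0,1)[0]).reshape(-1,2)
    w=np.array([world(c,u,v,z)[:2] for u,v in cs],np.float32)
    r=cv2.minAreaRect(w*1000); b=cv2.boxPoints(r)
    h=cloud(c)[m]
    print(n,m.sum(),'px',cs.min(0),cs.max(0),'rect c',np.round(r[0],1),'size',np.round(r[1],1),'ang',round(r[2],1),'zmed',np.round(np.median(h,0),3), 'circ',np.round(cv2.minEnclosingCircle(w*1000),1) if 0 else '')
    return b
mat=box(340,488,210,360)
bg=np.median(im[215:225,350:480].reshape(-1,3),0); print('mat',bg)
diff=np.abs(im.astype(int)-bg).sum(-1)
rep('jar',mat&(H>95)&(H<130)&(S>150),.09)
rep('dish',box(392,428,265,302)&(diff>40),.014)
rep('vialcap',box(445,475,268,292)&(diff>80)&(V<70),.064)
rep('forceps',box(375,450,224,242)&(diff>25),.004)
rep('marker',box(360,442,326,344)&(diff>30),.007)
rep('red',box(360,442,326,344)&(S>150),.007)
for n,b in(('sq',box(230,335,240,342)),('long',box(150,216,228,378))):
    print(n,rep(n,b&(V>135)&(S<60),.006).round(1).tolist())
P=cloud(c)
for n,b in(('timer',box(326,370,163,205)),('vice',box(240,328,140,180)),('beaker',box(188,234,160,206)),('ur',box(380,540,0,190)),('bottle',box(120,178,120,205))):
    m=b&(P[...,2]>.012); q=P[m]; print(n,q.min(0).round(3),q.max(0).round(3))
# rectified view at z=6mm, 0.8 mm/px : col=(0.42-y)/.0008, row=(0.74-x)/.0008
f=240/np.tan(np.radians(float(c['fov_y'])/2));K=np.array([[f,0,c['cx']],[0,f,c['cy']],[0,0,1]])
src=np.float32([[0,0],[800,0],[800,560],[0,560]]); W=[(0.74-v*.0008,0.42-u*.0008,.006,1) for u,v in src]
p=(K@(c['view']@np.array(W).T)[:3]); p=(p[:2]/p[2]).T.astype(np.float32)
cv2.imwrite('pics/ortho.png',cv2.warpPerspective(im,cv2.getPerspectiveTransform(p,src),(800,560),flags=cv2.INTER_CUBIC))
E
python3 seg.py
```

```text
mat [213. 223. 212.]
jar 811 px [352 264] [383 295] rect c [535.5 -15.9] size [56.  55.9] ang 88.4 zmed [ 0.535 -0.016  0.089] circ 
dish 547 px [396 271] [422 297] rect c [ 531.5 -102.3] size [50.3 50.7] ang 75.5 zmed [ 0.532 -0.104  0.004] circ 
vialcap 147 px [451 274] [469 286] rect c [ 532.5 -188.7] size [19.1 34.3] ang 14.2 zmed [ 0.534 -0.191  0.061] circ 
forceps 103 px [396 228] [418 237] rect c [ 635.2 -105.7] size [42.8 17.6] ang 81.1 zmed [ 0.633 -0.114  0.004] circ 
marker 1394 px [360 326] [441 343] rect c [434.9 -82.1] size [156.6  32.3] ang 88.4 zmed [ 0.434 -0.081  0.001] circ 
red 110 px [413 331] [435 335] rect c [ 436.5 -127.3] size [42.6  7.6] ang 88.5 zmed [ 0.437 -0.125  0.012] circ 
sq 6740 px [235 245] [329 337] rect c [526.1 144.9] size [164.7 159.9] ang 80.2 zmed [0.525 0.144 0.003] circ 
sq [[433.29998779296875, 77.4000015258789], [590.9000244140625, 50.099998474121094], [619.0, 212.5], [461.3999938964844, 239.6999969482422]]
long 6626 px [154 233] [210 372] rect c [510.6 339.9] size [ 96.1 271. ] ang 87.9 zmed [0.506 0.34  0.003] circ 
long [[373.3999938964844, 296.8999938964844], [644.2000122070312, 286.79998779296875], [647.7999877929688, 382.79998779296875], [377.0, 392.8999938964844]]
timer [ 0.452 -0.027  0.012] [0.774 0.064 1.038]
vice [0.452 0.054 0.012] [0.822 0.215 1.038]
beaker [0.452 0.064 0.012] [0.765 0.307 1.038]
ur [ 0.452 -0.401  0.012] [1.045 0.064 1.038]
bottle [0.452 0.064 0.012] [0.883 0.417 1.038]
```

View pics/ortho.png

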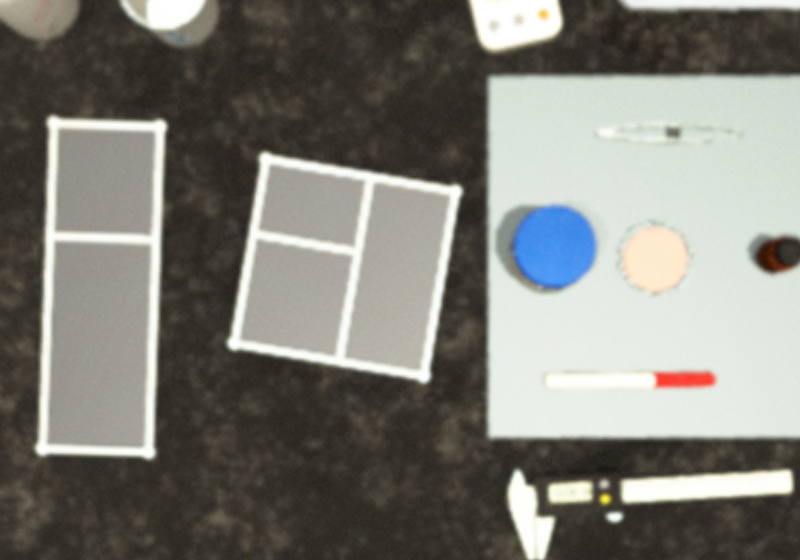

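The rectified view (0.8 mm/px) shows the square tray's small compartment at top-left (310,205), the large one below it and the oblong one on the right. The long tray's squarish compartment is at the top (107,180). The marker's white end is at column 545 and its cap runs from 655 to 715, row 380. The forceps' middle is at (671,132). Next I refine the vial and check the clearance to the other robot.

```bash
python3 - <<'E'
from h import *
c=load('top'); P=cloud(c); ok=c['depth']>0
Q=np.vstack([P[ok]]+[cloud(s)[s['depth']>0] for s in [load('scene')]])
for z0,z1 in((.01,.03),(.03,.07),(.07,.15),(.15,.3),(.3,.6),(.6,1)):
    for y0 in(-.35,-.25,-.15,-.05,.05,.15,.25,.35):
        m=(Q[:,2]>z0)&(Q[:,2]<z1)&(Q[:,1]>y0)&(Q[:,1]<y0+.1)&(Q[:,0]>.6)
        if m.sum()>3: print((z0,z1),'y',y0,'minx',Q[m,0].min().round(3))
s=load('scene'); S=cloud(s)
print('mat z',np.median(P[215:225,350:380,2]),'bench',np.median(P[385:395,250:300,2]))
m=ok&(P[...,2]>.05)&(P[...,1]<-.15)&(P[...,1]>-.23)&(P[...,0]>.5)&(P[...,0]<.57); print('vial top',P[m].mean(0),P[m].min(0),P[m].max(0))
m=(S[...,2]>.02)&(S[...,2]<.045)&(S[...,1]<-.15)&(S[...,1]>-.23)&(S[...,0]>.5)&(S[...,0]<.57); print('vial scene',S[m].mean(0),S[m].min(0),S[m].max(0))
for n,C in(('top',P),('scene',S)):
    m=(C[...,2]>.003)&(C[...,2]<.014)&(C[...,0]>.61)&(C[...,0]<.66)&(C[...,1]>-.19)&(C[...,1]<-.04); q=C[m]; print(n,'forceps',len(q),q.mean(0),q.min(0),q.max(0)); r=cv2.minAreaRect((q[:,:2]*1000).astype(np.float32)); print(r)
    m=(C[...,2]>.005)&(C[...,2]<.017)&(C[...,0]>.42)&(C[...,0]<.455)&(C[...,1]>-.17)&(C[...,1]<.0); q=C[m]; print(n,'marker',cv2.minAreaRect((q[:,:2]*1000).astype(np.float32)),len(q))
E
```

```text
(0.01, 0.03) y -0.35 minx 0.628
(0.01, 0.03) y -0.25 minx 0.731
(0.01, 0.03) y -0.15 minx 0.625
(0.01, 0.03) y -0.05 minx 0.697
(0.01, 0.03) y 0.05 minx 0.759
(0.01, 0.03) y 0.15 minx 0.714
(0.01, 0.03) y 0.25 minx 0.641
(0.01, 0.03) y 0.35 minx 0.706
(0.03, 0.07) y -0.35 minx 0.642
(0.03, 0.07) y -0.25 minx 0.75
(0.03, 0.07) y -0.15 minx 0.754
(0.03, 0.07) y -0.05 minx 1.015
(0.03, 0.07) y 0.05 minx 0.759
(0.03, 0.07) y 0.15 minx 0.712
(0.03, 0.07) y 0.25 minx 0.698
(0.03, 0.07) y 0.35 minx 0.704
(0.07, 0.15) y -0.35 minx 0.824
(0.07, 0.15) y -0.25 minx 0.769
(0.07, 0.15) y -0.15 minx 0.78
(0.07, 0.15) y -0.05 minx 1.017
(0.07, 0.15) y 0.05 minx 1.014
(0.07, 0.15) y 0.15 minx 0.713
(0.07, 0.15) y 0.25 minx 0.698
(0.07, 0.15) y 0.35 minx 0.705
(0.15, 0.3) y -0.35 minx 0.919
(0.15, 0.3) y -0.25 minx 0.757
(0.15, 0.3) y -0.15 minx 0.759
(0.15, 0.3) y -0.05 minx 1.034
(0.15, 0.3) y 0.05 minx 1.034
(0.15, 0.3) y 0.15 minx 1.033
(0.15, 0.3) y 0.25 minx 1.032
(0.15, 0.3) y 0.35 minx 0.723
(0.3, 0.6) y -0.35 minx 0.685
(0.3, 0.6) y -0.25 minx 0.717
(0.3, 0.6) y -0.15 minx 1.034
(0.3, 0.6) y
[... 440 characters left out ...]
top forceps 227 [ 0.6359977  -0.11377337  0.00579793] [ 0.61083463 -0.18981896  0.00301847] [ 0.65987671 -0.04187611  0.01308086]
((635.2780151367188, -115.77392578125), (147.70074462890625, 48.56134796142578), 88.93878936767578)
top marker ((439.8563232421875, -81.27894592285156), (142.62379455566406, 21.34869956970215), 87.59983825683594) 452
scene forceps 285 [ 0.63229744 -0.11404592  0.00638008] [ 0.61172933 -0.18378986  0.00300667] [ 0.65750653 -0.04257446  0.01176711]
((635.3026123046875, -113.27232360839844), (141.50946044921875, 45.5800666809082), 89.35974884033203)
scene marker ((434.9575500488281, -83.47281646728516), (14.087499618530273, 135.7018585205078), 0.8749876022338867) 494
```

```bash
python3 -m pendant '[{"jaw":1,"linear":[-4,0,0],"twist":0},{"jaw":1,"linear":[-4,0,0],"twist":0},{"jaw":1,"linear":[-4,0,0],"twist":0},{"jaw":1,"linear":[-4,0,0],"twist":0}]' 20
```

```text
time: 0.43
position: [0.3002, 0.5709, 0.2391]
tool_rot: [0.115, 0.993, -0.0, -0.0]
ft_force: [0.8, 0.5, -0.7]
grip_width: 0.0869
grip_force: 0.0
```

```bash
python3 -m pendant '[{"jaw":1,"linear":[-1.4,-3.6,0],"twist":-6.6},{"jaw":1,"linear":[-1.4,-3.6,0],"twist":-6.6},{"jaw":1,"linear":[-1.4,-3.6,0],"twist":0},{"jaw":1,"linear":[-1.4,-3.6,0],"twist":0},{"jaw":1,"linear":[-1.4,-3.6,0],"twist":0},{"jaw":1,"linear":[-1.4,-3.6,0],"twist":0},{"jaw":1,"linear":[-1.4,-3.6,0],"twist":0},{"jaw":1,"linear":[-1.4,-3.6,0],"twist":0},{"jaw":1,"linear":[-1.4,-3.6,0],"twist":0},{"jaw":1,"linear":[-1.4,-3.6,0],"twist":0},{"jaw":1,"linear":[-1.4,-3.6,0],"twist":0},{"jaw":1,"linear":[-1.4,-3.6,0],"twist":0}]'
python3 -m pendant '[{"jaw":1,"linear":[-1.4,-3.6,0],"twist":0},{"jaw":1,"linear":[-1.4,-3.6,0],"twist":0},{"jaw":1,"linear":[0,0,0],"twist":0},{"jaw":1,"linear":[0,0,0],"twist":0}]'
```

```text
time: 1.43
position: [0.4539, 0.1338, 0.2394]
tool_rot: [0.001, 1.0, 0.0, -0.0]
ft_force: [0.9, 0.7, 0.3]
grip_width: 0.0871
grip_force: 0.0
time: 1.77
position: [0.4824, 0.0617, 0.2393]
tool_rot: [0.003, 1.0, 0.0, -0.0]
ft_force: [-0.8, 0.7, 0.3]
grip_width: 0.0868
grip_force: 0.0
```

```bash
python3 -m pendant '[{"jaw":1,"linear":[-1.8,-2.6,0],"twist":0},{"jaw":1,"linear":[-1.8,-2.6,0],"twist":0},{"jaw":1,"linear":[-1.7,-2.6,0],"twist":0},{"jaw":1,"linear":[0,0,3],"twist":0},{"jaw":1,"linear":[0,0,3],"twist":0},{"jaw":1,"linear":[0,0,3],"twist":0},{"jaw":1,"linear":[0,0,0],"twist":0},{"jaw":1,"linear":[0,0,0],"twist":0}]'
python3 - <<'E'
from h import *
c=grab('scene'); cv2.imwrite('pics/s1.png',c['color'])
E
```

```text
time: 2.43
position: [0.5329, -0.0127, 0.1483]
tool_rot: [-0.0, 1.0, 0.001, -0.003]
ft_force: [1.1, -0.3, 0.0]
grip_width: 0.0872
grip_force: 0.0
```

View pics/s1.png

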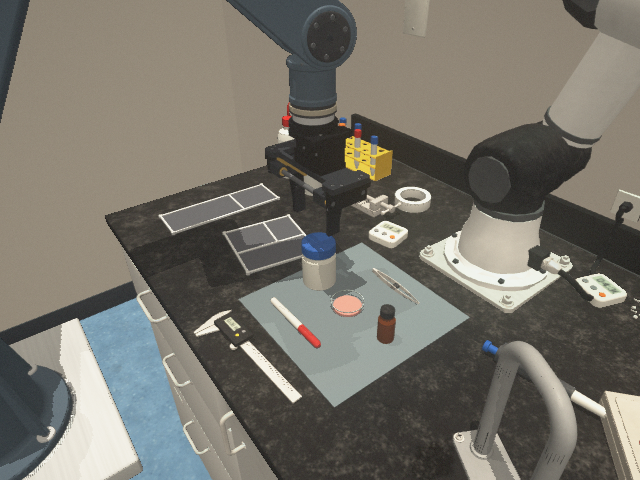

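The gripper (310,180) hangs over the jar (320,262), closing along y with a clear way down. I descend and grip.

```bash
python3 -m pendant '[{"jaw":1,"linear":[-0.25,-0.3,0],"twist":0},{"jaw":1,"linear":[0,0,2.5],"twist":0},{"jaw":1,"linear":[0,0,2.5],"twist":0},{"jaw":1,"linear":[0,0,2.5],"twist":0},{"jaw":1,"linear":[0,0,2.5],"twist":0},{"jaw":1,"linear":[0,0,0],"twist":0},{"jaw":1,"linear":[0,0,0],"twist":0}]'
python3 -m pendant '[{"jaw":0.6,"linear":[0,0,0],"twist":0},{"jaw":0.6,"linear":[0,0,0],"twist":0},{"jaw":0.6,"linear":[0,0,0],"twist":0},{"jaw":0.6,"linear":[0,0,0],"twist":0},{"jaw":0.5,"linear":[0,0,0],"twist":0},{"jaw":0.5,"linear":[0,0,0],"twist":0},{"jaw":0.5,"linear":[0,0,0],"twist":0},{"jaw":0.5,"linear":[0,0,0],"twist":0},{"jaw":0.5,"linear":[0,0,0],"twist":0},{"jaw":0.5,"linear":[0,0,0],"twist":0}]' 20
```

```text
time: 3.07
position: [0.5377, -0.0174, 0.0503]
tool_rot: [0.001, 1.0, -0.0, 0.0]
ft_force: [0.1, -0.2, -0.6]
grip_width: 0.0872
grip_force: 0.0
time: 3.9
position: [0.5376, -0.0173, 0.0505]
tool_rot: [0.001, 1.0, -0.0, 0.001]
ft_force: [-0.2, 0.9, 6.5]
grip_width: 0.0608
grip_force: 20.0
```

```bash
python3 -m pendant '[{"jaw":0.5,"linear":[0,0,-1],"twist":0},{"jaw":0.5,"linear":[0,0,-1.5],"twist":0},{"jaw":0.5,"linear":[0,0,-1.5],"twist":0},{"jaw":0.5,"linear":[-0.2,1,0],"twist":0},{"jaw":0.5,"linear":[-0.4,2,0],"twist":0},{"jaw":0.5,"linear":[-0.4,2.5,0],"twist":0},{"jaw":0.5,"linear":[-0.4,2.5,0],"twist":0},{"jaw":0.5,"linear":[-0.4,2.5,0],"twist":0},{"jaw":0.5,"linear":[-0.4,2.5,0],"twist":0},{"jaw":0.5,"linear":[-0.4,2.5,0],"twist":0},{"jaw":0.5,"linear":[-0.4,2.5,0],"twist":0},{"jaw":0.5,"linear":[-0.4,2.5,0],"twist":0}]' 25
python3 -m pendant '[{"jaw":0.5,"linear":[-0.4,2.5,0],"twist":0},{"jaw":0.5,"linear":[-0.4,2.5,0],"twist":0},{"jaw":0.5,"linear":[-0.4,2.5,0],"twist":0},{"jaw":0.5,"linear":[-0.4,2.5,0],"twist":0},{"jaw":0.5,"linear":[-0.4,2.5,0],"twist":0},{"jaw":0.5,"linear":[-0.4,1.6,0],"twist":0},{"jaw":0.5,"linear":[0,0.8,0],"twist":0},{"jaw":0.5,"linear":[0,0,0],"twist":0},{"jaw":0.5,"linear":[0,0,0],"twist":0},{"jaw":0.5,"linear":[0,0,0],"twist":0}]'
```

```text
time: 4.9
position: [0.5706, 0.1894, 0.0887]
tool_rot: [0.001, 1.0, -0.0, -0.001]
ft_force: [-0.5, -0.3, -2.7]
grip_width: 0.0607
grip_force: 25.0
time: 5.73
position: [0.5948, 0.3353, 0.089]
tool_rot: [0.001, 1.0, -0.001, -0.001]
ft_force: [-0.3, -0.5, -2.2]
grip_width: 0.0603
grip_force: 25.0
```

```bash
python3 -m pendant '[{"jaw":0.5,"linear":[-0.2,0.15,1],"twist":0},{"jaw":0.5,"linear":[0,0,1.2],"twist":0},{"jaw":0.5,"linear":[0,0,0.7],"twist":0},{"jaw":0.5,"linear":[0,0,0.3],"twist":0},{"jaw":0.5,"linear":[0,0,0.2],"twist":0},{"jaw":0.5,"linear":[0,0,0.1],"twist":0},{"jaw":0.5,"linear":[0,0,0],"twist":0},{"jaw":0.5,"linear":[0,0,0],"twist":0}]'
python3 - <<'E'
from h import *
c=grab('scene'); cv2.imwrite('pics/s2.png',cv2.resize(c['color'][130:330,90:390],None,fx=2.5,fy=2.5))
E
```

```text
time: 6.4
position: [0.5979, 0.3381, 0.0548]
tool_rot: [0.001, 1.0, 0.0, 0.0]
ft_force: [-0.2, 1.2, -1.2]
grip_width: 0.0604
grip_force: 25.0
```

View pics/s2.png

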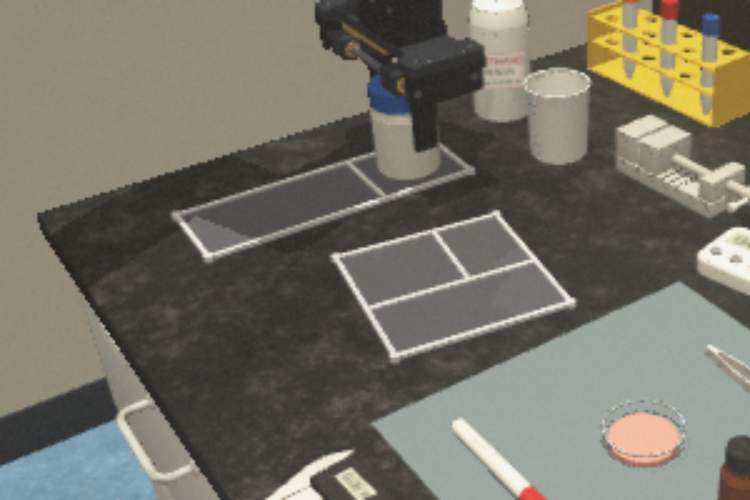

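The jar stands just above the floor of the squarish compartment, clear of rib and rim at (410,170). I lower the last bit, release, lift and go to the dish.

```bash
python3 -m pendant '[{"jaw":0.5,"linear":[0,0,0.1],"twist":0},{"jaw":0.5,"linear":[0,0,0.05],"twist":0},{"jaw":0.5,"linear":[0,0,0],"twist":0},{"jaw":1,"linear":[0,0,0],"twist":0},{"jaw":1,"linear":[0,0,0],"twist":0},{"jaw":1,"linear":[0,0,0],"twist":0},{"jaw":1,"linear":[0,0,0],"twist":0},{"jaw":1,"linear":[0,0,0],"twist":0},{"jaw":1,"linear":[0,0,-2],"twist":0},{"jaw":1,"linear":[0,0,-3],"twist":0},{"jaw":1,"linear":[0,0,-4],"twist":0}]'
python3 -m pendant '[{"jaw":1,"linear":[0.55,-3.67,0],"twist":0},{"jaw":1,"linear":[0.55,-3.67,0],"twist":0},{"jaw":1,"linear":[0.55,-3.67,0],"twist":0},{"jaw":1,"linear":[0.55,-3.67,0],"twist":0},{"jaw":1,"linear":[0.55,-3.67,0],"twist":0},{"jaw":1,"linear":[0.55,-3.67,0],"twist":0},{"jaw":1,"linear":[0.55,-3.67,0],"twist":0},{"jaw":1,"linear":[0.55,-3.67,0],"twist":0},{"jaw":1,"linear":[0.55,-3.67,0],"twist":0},{"jaw":1,"linear":[0.55,-3.67,0],"twist":0},{"jaw":1,"linear":[0.55,-3.67,0],"twist":0},{"jaw":1,"linear":[0.55,-3.67,0],"twist":0}]'
python3 -m pendant '[{"jaw":1,"linear":[0,0,1],"twist":0},{"jaw":1,"linear":[0,0,0],"twist":0},{"jaw":1,"linear":[0,0,0],"twist":0}]'
```

```text
time: 7.37
position: [0.5954, 0.337, 0.1406]
tool_rot: [0.001, 1.0, -0.001, -0.004]
ft_force: [0.6, -0.1, -0.7]
grip_width: 0.0866
grip_force: 0.0
time: 8.37
position: [0.5306, -0.1041, 0.1433]
tool_rot: [0.001, 1.0, -0.0, 0.0]
ft_force: [0.4, 0.2, -0.3]
grip_width: 0.0873
grip_force: 0.0
time: 8.62
position: [0.5303, -0.102, 0.1326]
tool_rot: [0.001, 1.0, 0.001, -0.001]
ft_force: [0.2, 0.1, 0.6]
grip_width: 0.0872
grip_force: 0.0
```

```bash
python3 -m pendant '[{"jaw":1,"linear":[-0.1,0,3],"twist":0},{"jaw":1,"linear":[0,0,3],"twist":0},{"jaw":1,"linear":[0,0,3],"twist":0},{"jaw":1,"linear":[0,0,1.5],"twist":0},{"jaw":1,"linear":[0,0,0.5],"twist":0},{"jaw":1,"linear":[0,0,0],"twist":0},{"jaw":1,"linear":[0,0,0],"twist":0},{"jaw":1,"linear":[0,0,0],"twist":0}]'
python3 - <<'E'
from h import *
c=grab('scene'); cv2.imwrite('pics/s3.png',cv2.resize(c['color'][210:360,240:480],None,fx=3,fy=3))
E
```

```text
time: 9.28
position: [0.5331, -0.102, 0.0243]
tool_rot: [0.0, 1.0, -0.0, 0.001]
ft_force: [0.2, -0.5, -0.1]
grip_width: 0.087
grip_force: 0.0
```

View pics/s3.png

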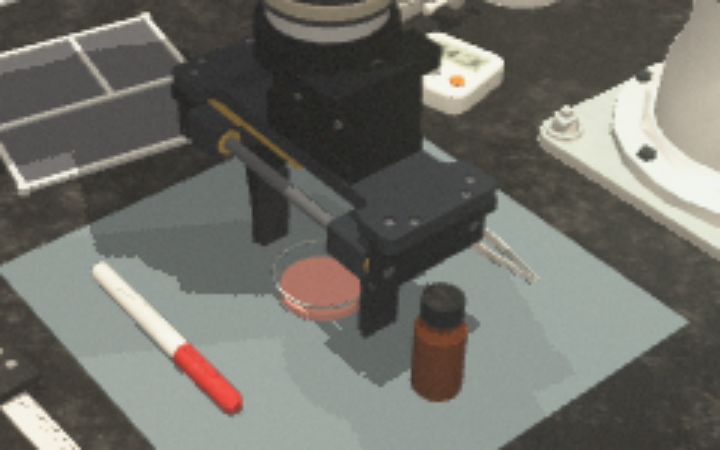

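The fingers stand on either side of the dish (320,285), clear of the vial. I go down 3 mm and grip.

```bash
python3 -m pendant '[{"jaw":1,"linear":[0,0,0.3],"twist":0},{"jaw":1,"linear":[0,0,0],"twist":0},{"jaw":0.55,"linear":[0,0,0],"twist":0},{"jaw":0.55,"linear":[0,0,0],"twist":0},{"jaw":0.55,"linear":[0,0,0],"twist":0},{"jaw":0.55,"linear":[0,0,0],"twist":0},{"jaw":0.55,"linear":[0,0,0],"twist":0},{"jaw":0.55,"linear":[0,0,0],"twist":0},{"jaw":0.55,"linear":[0,0,0],"twist":0},{"jaw":0.55,"linear":[0,0,0],"twist":0}]' 15
python3 -m pendant '[{"jaw":0.55,"linear":[0,0,-0.5],"twist":0},{"jaw":0.55,"linear":[0,0,-1],"twist":0},{"jaw":0.55,"linear":[0,0,-1.5],"twist":0},{"jaw":0.55,"linear":[0,0,0],"twist":0},{"jaw":0.55,"linear":[0,0,0],"twist":0}]'
```

```text
time: 10.17
position: [0.532, -0.1024, 0.0201]
tool_rot: [0.001, 1.0, -0.0, -0.0]
ft_force: [0.7, -1.0, 0.2]
grip_width: 0.0566
grip_force: 15.0
time: 10.58
position: [0.5328, -0.1026, 0.0512]
tool_rot: [0.001, 1.0, -0.001, 0.001]
ft_force: [-0.1, 0.6, -1.1]
grip_width: 0.0567
grip_force: 15.0
```

```bash
python3 -m pendant '[{"jaw":0.55,"linear":[0.2,1.4,0],"twist":0},{"jaw":0.55,"linear":[0.3,2.5,0],"twist":0},{"jaw":0.55,"linear":[0.3,2.6,0],"twist":0},{"jaw":0.55,"linear":[0.3,2.6,0],"twist":0},{"jaw":0.55,"linear":[0.3,2.6,0],"twist":0},{"jaw":0.55,"linear":[0.3,2.6,0],"twist":0},{"jaw":0.55,"linear":[0.3,2.6,0],"twist":0},{"jaw":0.55,"linear":[0.3,2.6,0],"twist":0},{"jaw":0.55,"linear":[0.3,2.6,0],"twist":0},{"jaw":0.55,"linear":[0.3,2.6,0],"twist":0},{"jaw":0.55,"linear":[0.2,2.6,0],"twist":0},{"jaw":0.55,"linear":[0,1.4,0],"twist":0}]'
python3 -m pendant '[{"jaw":0.55,"linear":[0,0,0],"twist":0},{"jaw":0.55,"linear":[0,0,1],"twist":0},{"jaw":0.55,"linear":[0,0,0.5],"twist":0},{"jaw":0.55,"linear":[0,0,0],"twist":0},{"jaw":0.55,"linear":[0,0,0],"twist":0}]'
```

```text
time: 11.58
position: [0.499, 0.1879, 0.0493]
tool_rot: [-0.0, 1.0, 0.0, -0.001]
ft_force: [0.1, -0.0, -1.4]
grip_width: 0.0568
grip_force: 15.0
time: 12.0
position: [0.5007, 0.1837, 0.0341]
tool_rot: [0.002, 1.0, -0.0, -0.001]
ft_force: [-0.1, 0.5, -0.3]
grip_width: 0.0567
grip_force: 15.0
```

```bash
python3 -m pendant '[{"jaw":0.55,"linear":[-0.1,0,0.6],"twist":0},{"jaw":0.55,"linear":[0,0,0.3],"twist":0},{"jaw":0.55,"linear":[0,0,0.05],"twist":0},{"jaw":0.55,"linear":[0,0,0],"twist":0},{"jaw":0.55,"linear":[0,0,0],"twist":0},{"jaw":0.8,"linear":[0,0,0],"twist":0},{"jaw":0.8,"linear":[0,0,0],"twist":0},{"jaw":0.8,"linear":[0,0,0],"twist":0},{"jaw":0.8,"linear":[0,0,0],"twist":0}]'
python3 -m pendant '[{"jaw":0.8,"linear":[0,0,-1],"twist":0},{"jaw":0.8,"linear":[0,0,-3],"twist":0},{"jaw":0.8,"linear":[0,0,-4],"twist":0},{"jaw":0.5,"linear":[-1.1,-3.0,0],"twist":0},{"jaw":0.5,"linear":[-1.1,-3.0,0],"twist":0},{"jaw":0.5,"linear":[-1.1,-3.0,0],"twist":0},{"jaw":0.5,"linear":[-1.1,-3.0,0],"twist":0},{"jaw":0.5,"linear":[-1.1,-3.0,0],"twist":0},{"jaw":0.5,"linear":[-1.1,-3.0,0],"twist":0},{"jaw":0.5,"linear":[-1.1,-3.0,0],"twist":0},{"jaw":0.5,"linear":[-1.1,-3.0,0],"twist":0},{"jaw":0.5,"linear":[-1.1,-3.0,0],"twist":0}]'
python3 -m pendant '[{"jaw":0.5,"linear":[-3.1,-2.2,0],"twist":0},{"jaw":0.5,"linear":[0,0,0],"twist":7},{"jaw":0.5,"linear":[0,0,0],"twist":7},{"jaw":0.5,"linear":[0,0,0],"twist":7},{"jaw":0.5,"linear":[0,0,0],"twist":7},{"jaw":0.5,"linear":[0,0,0],"twist":7},{"jaw":0.5,"linear":[0,0,0],"twist":7},{"jaw":0.5,"linear":[0,0,0],"twist":7},{"jaw":0.5,"linear":[0,0,0],"twist":7},{"jaw":0.5,"linear":[0,0,0],"twist":7},{"jaw":0.5,"linear":[0,0,0],"twist":7},{"jaw":0.5,"linear":[0,0,0],"twist":7}]'
python3 -m pendant '[{"jaw":0.5,"linear":[0,0,0],"twist":7},{"jaw":0.5,"linear":[0,0,0],"twist":6},{"jaw":0.5,"linear":[0,0,0],"twist":0},{"jaw":0.5,"linear":[0,0,0],"twist":0}]'
python3 - <<'E'
from h import *
c=grab('scene'); cv2.imwrite('pics/s4.png',c['color'])
E
```

```text
time: 12.75
position: [0.5025, 0.1848, 0.0257]
tool_rot: [0.001, 1.0, 0.0, 0.0]
ft_force: [0.7, -0.1, 0.0]
grip_width: 0.0685
grip_force: 0.0
time: 13.75
position: [0.6013, -0.087, 0.1065]
tool_rot: [0.001, 1.0, -0.0, 0.0]
ft_force: [0.7, 0.7, 0.6]
grip_width: 0.0438
grip_force: 0.0
time: 14.75
position: [0.6318, -0.1074, 0.1064]
tool_rot: [0.625, 0.78, 0.0, 0.0]
ft_force: [0.9, 0.6, -0.5]
grip_width: 0.0431
grip_force: 0.0
time: 15.08
position: [0.6319, -0.1074, 0.1061]
tool_rot: [0.707, 0.708, 0.0, 0.0]
ft_force: [-0.9, -0.8, -1.1]
grip_width: 0.0434
grip_force: 0.0
```

View pics/s4.png

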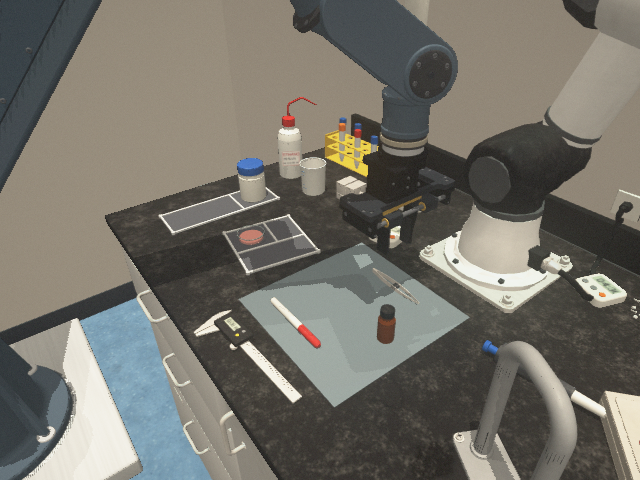

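The dish lies in the large compartment (251,237) and the jar in its place (251,180). The gripper is turned across the forceps (395,285). I descend on them.

```bash
python3 -m pendant '[{"jaw":0.45,"linear":[-0.8,0.25,0],"twist":0},{"jaw":0.45,"linear":[0,0,3],"twist":0},{"jaw":0.45,"linear":[0,0,3],"twist":0},{"jaw":0.45,"linear":[0,0,1.5],"twist":0},{"jaw":0.45,"linear":[0,0,0.5],"twist":0},{"jaw":0.45,"linear":[0,0,0],"twist":0},{"jaw":0.45,"linear":[0,0,0],"twist":0},{"jaw":0.45,"linear":[0,0,0],"twist":0}]'
python3 - <<'E'
from h import *
c=grab('scene'); cv2.imwrite('pics/s5.png',cv2.resize(c['color'][230:330,340:460],None,fx=5,fy=5,interpolation=cv2.INTER_CUBIC))
E
```

```text
time: 15.8
position: [0.6357, -0.1161, 0.027]
tool_rot: [0.707, 0.707, 0.001, 0.001]
ft_force: [-0.3, 0.0, 0.5]
grip_width: 0.0394
grip_force: 0.0
```

View pics/s5.png

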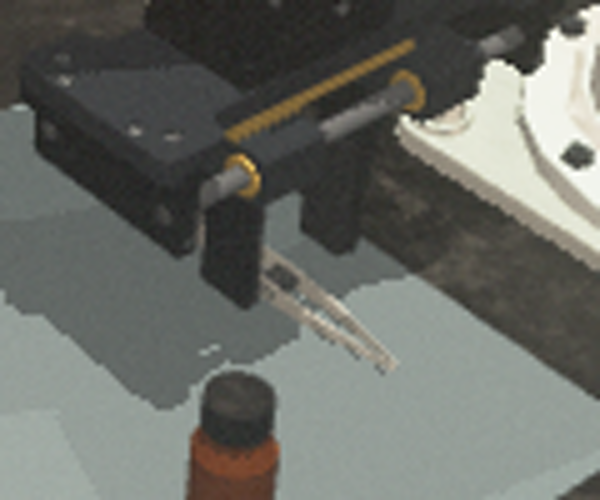

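The fingers straddle the forceps beside the dark middle mark (283,275). I go down 7 mm and grip.

```bash
python3 -m pendant '[{"jaw":0.45,"linear":[0,0,0.5],"twist":0},{"jaw":0.45,"linear":[0,0,0.2],"twist":0},{"jaw":0.45,"linear":[0,0,0],"twist":0},{"jaw":0.05,"linear":[0,0,0],"twist":0},{"jaw":0.05,"linear":[0,0,0],"twist":0},{"jaw":0.05,"linear":[0,0,0],"twist":0},{"jaw":0.05,"linear":[0,0,0],"twist":0},{"jaw":0.05,"linear":[0,0,0],"twist":0},{"jaw":0.05,"linear":[0,0,0],"twist":0},{"jaw":0.05,"linear":[0,0,0],"twist":0},{"jaw":0.05,"linear":[0,0,0],"twist":0}]' 15
python3 -m pendant '[{"jaw":0.05,"linear":[0,0,-0.5],"twist":0},{"jaw":0.05,"linear":[0,0,-1.5],"twist":0},{"jaw":0.05,"linear":[0,0,-3],"twist":0},{"jaw":0.05,"linear":[0,0,0],"twist":0},{"jaw":0.05,"linear":[0,0,0],"twist":0}]'
```

```text
time: 16.77
position: [0.6345, -0.1155, 0.0186]
tool_rot: [0.708, 0.707, 0.0, 0.0]
ft_force: [0.1, 0.1, 0.5]
grip_width: 0.0139
grip_force: 15.0
time: 17.18
position: [0.636, -0.116, 0.0707]
tool_rot: [0.708, 0.707, 0.001, 0.002]
ft_force: [-0.4, -0.0, -0.9]
grip_width: 0.0135
grip_force: 15.0
```

```bash
python3 -m pendant '[{"jaw":0.05,"linear":[1.2,-0.6,0],"twist":0},{"jaw":0.05,"linear":[2.3,-1.2,0],"twist":0},{"jaw":0.05,"linear":[2.3,-1.2,0],"twist":0},{"jaw":0.05,"linear":[2.3,-1.2,0],"twist":0},{"jaw":0.05,"linear":[2.3,-1.2,0],"twist":0},{"jaw":0.05,"linear":[2.3,-1.3,0],"twist":0},{"jaw":0.05,"linear":[2.3,-1.3,0],"twist":0},{"jaw":0.05,"linear":[2.3,-1.3,0],"twist":0},{"jaw":0.05,"linear":[2.3,-1.3,0],"twist":0},{"jaw":0.05,"linear":[2.3,-1.2,0],"twist":0},{"jaw":0.05,"linear":[0,0,0],"twist":0}]'
python3 -m pendant '[{"jaw":0.05,"linear":[0,0,0],"twist":-4},{"jaw":0.05,"linear":[0,0,0],"twist":-7},{"jaw":0.05,"linear":[0,0,0],"twist":-7},{"jaw":0.05,"linear":[0,0,0],"twist":-7},{"jaw":0.05,"linear":[0,0,0],"twist":-7},{"jaw":0.05,"linear":[0,0,0],"twist":-7},{"jaw":0.05,"linear":[0,0,0],"twist":-7},{"jaw":0.05,"linear":[0,0,0],"twist":-7},{"jaw":0.05,"linear":[0,0,0],"twist":-7},{"jaw":0.05,"linear":[0,0,0],"twist":-7},{"jaw":0.05,"linear":[0,0,0],"twist":-7},{"jaw":0.05,"linear":[0,0,0],"twist":-6}]'
python3 -m pendant '[{"jaw":0.05,"linear":[0,0,1],"twist":0},{"jaw":0.05,"linear":[0,0,1],"twist":0},{"jaw":0.05,"linear":[0,0,0],"twist":0},{"jaw":0.05,"linear":[0,0,0],"twist":0}]'
python3 - <<'E'
from h import *
c=grab('top'); o=c['color'][230:350,220:345]; cv2.imwrite('pics/t2.png',cv2.resize(o,None,fx=5,fy=4.8,interpolation=cv2.INTER_CUBIC))
c=grab('scene'); cv2.imwrite('pics/s6.png',cv2.resize(c['color'][150:300,190:370],None,fx=4,fy=4,interpolation=cv2.INTER_CUBIC))
E
```

```text
time: 18.1
position: [0.5105, 0.1077, 0.0672]
tool_rot: [0.706, 0.708, -0.003, -0.004]
ft_force: [-0.1, 1.9, -0.2]
grip_width: 0.0137
grip_force: 15.0
time: 19.1
position: [0.5156, 0.1037, 0.0677]
tool_rot: [0.085, 0.996, -0.0, -0.001]
ft_force: [0.6, 0.0, 0.8]
grip_width: 0.0136
grip_force: 15.0
time: 19.43
position: [0.5155, 0.1037, 0.0471]
tool_rot: [0.089, 0.996, -0.0, -0.002]
ft_force: [0.2, 0.2, 0.1]
grip_width: 0.0135
grip_force: 15.0
```

View pics/s6.png

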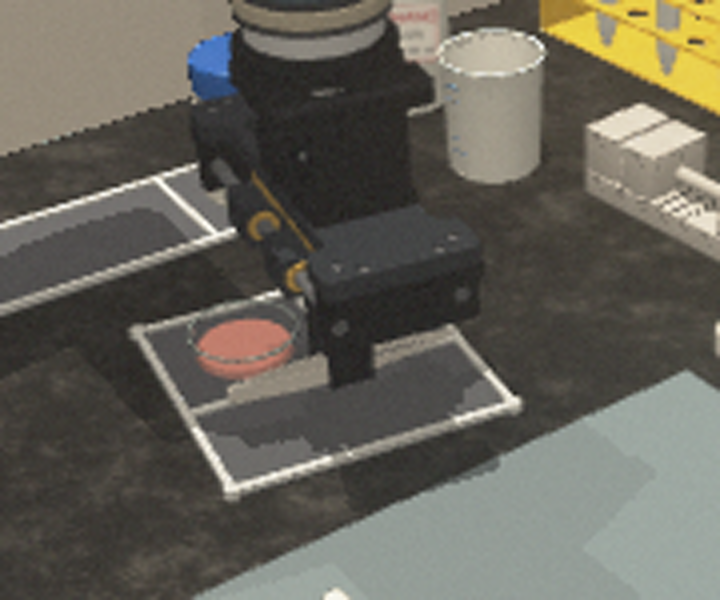

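The forceps hang parallel to the oblong compartment (330,375), and the dish lies flat in its own. I lower and release.

```bash
python3 -m pendant '[{"jaw":0.05,"linear":[-0.35,0,1],"twist":0},{"jaw":0.05,"linear":[0,0,0.9],"twist":0},{"jaw":0.05,"linear":[0,0,0.4],"twist":0},{"jaw":0.05,"linear":[0,0,0.15],"twist":0},{"jaw":0.05,"linear":[0,0,0],"twist":0},{"jaw":0.05,"linear":[0,0,0],"twist":0},{"jaw":0.27,"linear":[0,0,0],"twist":0},{"jaw":0.27,"linear":[0,0,0],"twist":0},{"jaw":0.27,"linear":[0,0,0],"twist":0},{"jaw":0.27,"linear":[0,0,0],"twist":0}]'
python3 -m pendant '[{"jaw":0.27,"linear":[0,0,-0.5],"twist":0},{"jaw":0.27,"linear":[0,0,-2],"twist":0},{"jaw":0.27,"linear":[0,0,-4],"twist":0},{"jaw":0.5,"linear":[0,0,-2],"twist":0},{"jaw":0.5,"linear":[0,0,0],"twist":0}]'
python3 - <<'E'
from h import *
c=grab('scene'); cv2.imwrite('pics/s7.png',cv2.resize(c['color'][190:290,190:350],None,fx=4,fy=4,interpolation=cv2.INTER_CUBIC))
E
```

```text
time: 20.37
position: [0.5204, 0.1031, 0.0243]
tool_rot: [0.088, 0.996, 0.0, 0.0]
ft_force: [0.4, 0.6, -0.5]
grip_width: 0.0224
grip_force: 0.0
time: 20.78
position: [0.5232, 0.1032, 0.1136]
tool_rot: [0.088, 0.996, 0.0, 0.005]
ft_force: [-0.0, -0.7, -1.1]
grip_width: 0.0306
grip_force: 0.0
```

View pics/s7.png

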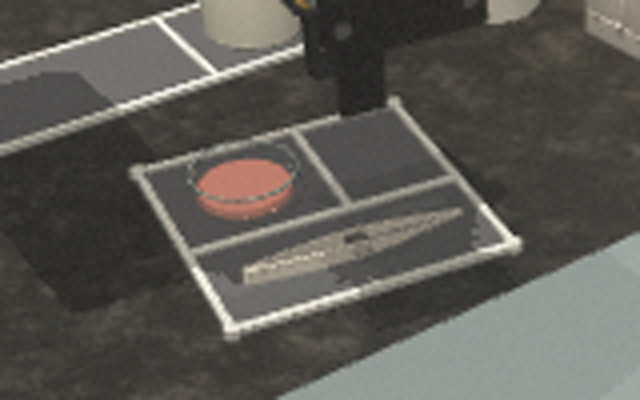

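The forceps lie flat in the oblong compartment, ends (245,275) to (460,210), clear of the ribs. The marker is next.

```bash
python3 -m pendant '[{"jaw":0.45,"linear":[1.16,-3.5,0],"twist":0},{"jaw":0.45,"linear":[1.16,-3.5,0],"twist":0},{"jaw":0.45,"linear":[1.16,-3.5,0],"twist":0},{"jaw":0.45,"linear":[1.16,-3.5,0],"twist":0},{"jaw":0.45,"linear":[1.16,-3.5,0],"twist":0},{"jaw":0.45,"linear":[0,0,0],"twist":7},{"jaw":0.45,"linear":[0,0,0],"twist":7},{"jaw":0.45,"linear":[0,0,0],"twist":7},{"jaw":0.45,"linear":[0,0,0],"twist":7},{"jaw":0.45,"linear":[0,0,0],"twist":7},{"jaw":0.45,"linear":[0,0,0],"twist":7},{"jaw":0.45,"linear":[0,0,0],"twist":7}]'
python3 -m pendant '[{"jaw":0.45,"linear":[0,0,0],"twist":7},{"jaw":0.45,"linear":[0,0,0],"twist":7},{"jaw":0.45,"linear":[0,0,0],"twist":7},{"jaw":0.45,"linear":[0,0,0],"twist":7},{"jaw":0.45,"linear":[0,0,0],"twist":2.5},{"jaw":0.45,"linear":[0,0,3],"twist":0},{"jaw":0.45,"linear":[0,0,3],"twist":0},{"jaw":0.45,"linear":[0,0,0],"twist":0},{"jaw":0.45,"linear":[0,0,0],"twist":0},{"jaw":0.45,"linear":[0,0,0],"twist":0}]'
```

```text
time: 21.83
position: [0.4316, -0.0588, 0.1082]
tool_rot: [0.496, 0.868, -0.0, -0.001]
ft_force: [0.6, 0.5, 0.4]
grip_width: 0.0393
grip_force: 0.0
time: 22.67
position: [0.4322, -0.0589, 0.0493]
tool_rot: [0.705, 0.71, -0.0, -0.0]
ft_force: [0.3, 0.1, -0.7]
grip_width: 0.039
grip_force: 0.0
```

```bash
python3 -m pendant '[{"jaw":0.45,"linear":[0,0.3,1],"twist":0},{"jaw":0.45,"linear":[0,0,1.4],"twist":0},{"jaw":0.45,"linear":[0,0,0.5],"twist":0},{"jaw":0.45,"linear":[0,0,0],"twist":0},{"jaw":0.05,"linear":[0,0,0],"twist":0},{"jaw":0.05,"linear":[0,0,0],"twist":0},{"jaw":0.05,"linear":[0,0,0],"twist":0},{"jaw":0.05,"linear":[0,0,0],"twist":0},{"jaw":0.05,"linear":[0,0,0],"twist":0},{"jaw":0.05,"linear":[0,0,0],"twist":0},{"jaw":0.05,"linear":[0,0,0],"twist":0},{"jaw":0.05,"linear":[0,0,0],"twist":0}]' 15
python3 -m pendant '[{"jaw":0.05,"linear":[0,0,-0.5],"twist":0},{"jaw":0.05,"linear":[0,0,-1.5],"twist":0},{"jaw":0.05,"linear":[0,0,-3],"twist":0},{"jaw":0.05,"linear":[0,0,0],"twist":0},{"jaw":0.05,"linear":[0,0,0],"twist":0}]'
python3 - <<'E'
from h import *
c=grab('scene'); cv2.imwrite('pics/s8.png',cv2.resize(c['color'][200:380,220:420],None,fx=3,fy=3,interpolation=cv2.INTER_CUBIC))
E
```

```text
time: 23.67
position: [0.4357, -0.0591, 0.0204]
tool_rot: [0.704, 0.71, 0.0, 0.0]
ft_force: [-0.3, -0.3, 5.2]
grip_width: 0.0127
grip_force: 15.0
time: 24.08
position: [0.4363, -0.0594, 0.0712]
tool_rot: [0.704, 0.71, 0.001, 0.002]
ft_force: [-0.6, 0.5, -1.1]
grip_width: 0.0128
grip_force: 15.0
```

View pics/s8.png

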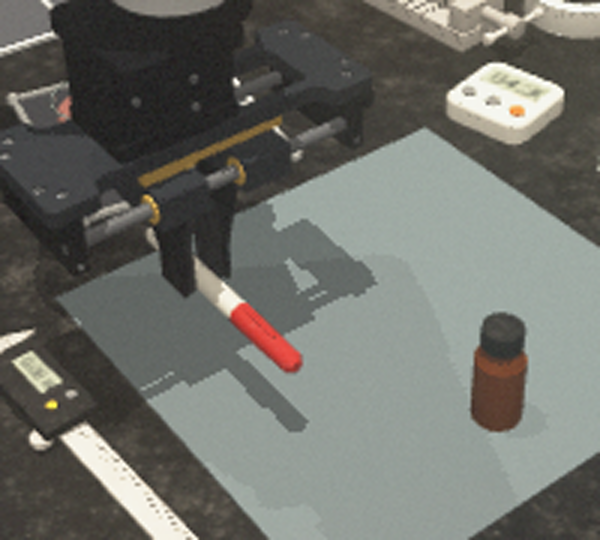

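The marker hangs level in the fingers with its cap (270,340) towards the robot's right. I carry it over to the long tray.

```bash
python3 -m pendant '[{"jaw":0.05,"linear":[1.2,0,0],"twist":0},{"jaw":0.05,"linear":[2.4,0,0],"twist":-3},{"jaw":0.05,"linear":[3,0,0],"twist":0},{"jaw":0.05,"linear":[3,0,0],"twist":0},{"jaw":0.05,"linear":[3,0,0],"twist":0},{"jaw":0.05,"linear":[3,0,0],"twist":0},{"jaw":0.05,"linear":[3,0,0],"twist":0},{"jaw":0.05,"linear":[3,0,0],"twist":0},{"jaw":0.05,"linear":[3,0,0],"twist":0},{"jaw":0.05,"linear":[3,0,0],"twist":0},{"jaw":0.05,"linear":[3,0,0],"twist":0},{"jaw":0.05,"linear":[3,0,0],"twist":0}]'
python3 -m pendant '[{"jaw":0.05,"linear":[3,0,0],"twist":0},{"jaw":0.05,"linear":[2.5,0,0],"twist":0},{"jaw":0.05,"linear":[1,0,0],"twist":0},{"jaw":0.05,"linear":[0,0,0],"twist":-6},{"jaw":0.05,"linear":[0,0,0],"twist":-6},{"jaw":0.05,"linear":[0,0,0],"twist":-6},{"jaw":0.05,"linear":[0,0,0],"twist":-6},{"jaw":0.05,"linear":[0,0,0],"twist":-6},{"jaw":0.05,"linear":[0,0,0],"twist":-6},{"jaw":0.05,"linear":[0,0,0],"twist":-6},{"jaw":0.05,"linear":[0,0,0],"twist":-6},{"jaw":0.05,"linear":[0,0,0],"twist":-6}]'
python3 -m pendant '[{"jaw":0.05,"linear":[0,0,0],"twist":-6},{"jaw":0.05,"linear":[0,0,0],"twist":-6},{"jaw":0.05,"linear":[0,0,0],"twist":-6},{"jaw":0.05,"linear":[0,0,0],"twist":-6},{"jaw":0.05,"linear":[0,0,0],"twist":-6},{"jaw":0.05,"linear":[0,0,0],"twist":0},{"jaw":0.05,"linear":[0,0,0],"twist":0}]'
```

```text
time: 25.13
position: [0.4161, 0.2776, 0.0687]
tool_rot: [0.686, 0.728, -0.001, -0.001]
ft_force: [1.0, -0.3, -0.7]
grip_width: 0.0127
grip_force: 15.0
time: 26.13
position: [0.4128, 0.3402, 0.0688]
tool_rot: [0.278, 0.96, -0.001, -0.001]
ft_force: [-0.5, -0.0, -0.4]
grip_width: 0.0124
grip_force: 15.0
time: 26.72
position: [0.4129, 0.3405, 0.0691]
tool_rot: [0.024, 1.0, -0.001, -0.001]
ft_force: [-0.1, 0.7, -0.1]
grip_width: 0.0124
grip_force: 15.0
```

```bash
python3 -m pendant '[{"jaw":0.05,"linear":[-1.4,0.17,0],"twist":0},{"jaw":0.05,"linear":[-1.3,0.17,0],"twist":0},{"jaw":0.05,"linear":[0,0,1.5],"twist":0},{"jaw":0.05,"linear":[0,0,1],"twist":0},{"jaw":0.05,"linear":[0,0,0],"twist":0},{"jaw":0.05,"linear":[0,0,0],"twist":0}]'
python3 - <<'E'
from h import *
c=grab('scene'); cv2.imwrite('pics/s9.png',cv2.resize(c['color'][130:270,130:330],None,fx=3,fy=3,interpolation=cv2.INTER_CUBIC))
E
```

```text
time: 27.22
position: [0.4391, 0.3427, 0.0439]
tool_rot: [0.023, 1.0, -0.001, -0.002]
ft_force: [0.5, -0.3, 0.7]
grip_width: 0.0127
grip_force: 15.0
```

View pics/s9.png

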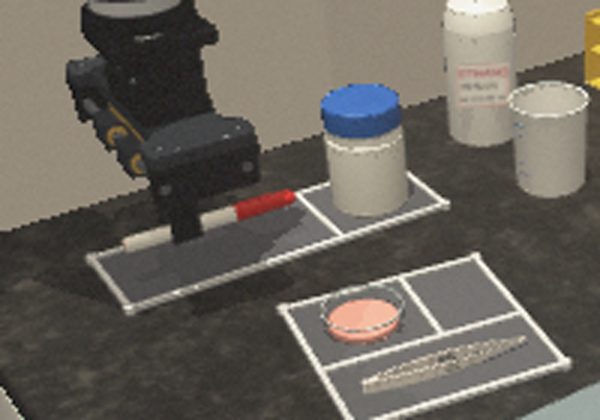

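The marker (122,243)–(297,195) lies over the oblong compartment, clear of rim and rib. I lower, release and go for the vial.

```bash
python3 -m pendant '[{"jaw":0.05,"linear":[-0.1,0,1],"twist":0},{"jaw":0.05,"linear":[0,0,0.7],"twist":0},{"jaw":0.05,"linear":[0,0,0.3],"twist":0},{"jaw":0.05,"linear":[0,0,0],"twist":0},{"jaw":0.05,"linear":[0,0,0],"twist":0},{"jaw":0.3,"linear":[0,0,0],"twist":0},{"jaw":0.3,"linear":[0,0,0],"twist":0},{"jaw":0.3,"linear":[0,0,0],"twist":0},{"jaw":0.3,"linear":[0,0,0],"twist":0},{"jaw":0.3,"linear":[0,0,0],"twist":0}]'
python3 -m pendant '[{"jaw":0.3,"linear":[0,0,-0.5],"twist":0},{"jaw":0.3,"linear":[0,0,-2],"twist":0},{"jaw":0.5,"linear":[0,0,-4],"twist":0},{"jaw":0.7,"linear":[0,0,-4],"twist":0},{"jaw":0.7,"linear":[0,0,0],"twist":-2.7}]'
python3 -m pendant '[{"jaw":0.7,"linear":[-0.7,-3.9,0],"twist":0},{"jaw":0.7,"linear":[-0.7,-3.9,0],"twist":0},{"jaw":0.7,"linear":[-0.7,-3.9,0],"twist":0},{"jaw":0.7,"linear":[-0.7,-3.9,0],"twist":0},{"jaw":0.7,"linear":[-0.7,-3.9,0],"twist":0},{"jaw":0.7,"linear":[-0.7,-3.9,0],"twist":0},{"jaw":0.7,"linear":[-0.7,-3.9,0],"twist":0},{"jaw":0.7,"linear":[-0.7,-3.9,0],"twist":0},{"jaw":0.7,"linear":[-0.7,-3.9,0],"twist":0},{"jaw":0.7,"linear":[-0.7,-3.9,0],"twist":0},{"jaw":0.7,"linear":[-0.7,-3.9,0],"twist":0},{"jaw":0.7,"linear":[-0.7,-3.9,0],"twist":0}]'
python3 -m pendant '[{"jaw":0.7,"linear":[-0.7,-3.9,0],"twist":0},{"jaw":0.7,"linear":[0,-3,0],"twist":0},{"jaw":0.7,"linear":[0,0,0],"twist":0},{"jaw":0.7,"linear":[0,0,0],"twist":0},{"jaw":0.7,"linear":[0,0,0],"twist":0}]'
```

```text
time: 28.1
position: [0.4417, 0.3435, 0.0253]
tool_rot: [0.023, 1.0, 0.0, 0.0]
ft_force: [-0.5, -0.4, -0.3]
grip_width: 0.0255
grip_force: 0.0
time: 28.52
position: [0.4456, 0.3457, 0.1372]
tool_rot: [-0.002, 1.0, 0.003, 0.006]
ft_force: [1.0, 0.6, 0.1]
grip_width: 0.0391
grip_force: 0.0
time: 29.52
position: [0.5265, -0.1264, 0.1306]
tool_rot: [-0.001, 1.0, -0.0, 0.0]
ft_force: [0.7, 1.1, -0.4]
grip_width: 0.0608
grip_force: 0.0
time: 29.93
position: [0.5329, -0.1926, 0.13]
tool_rot: [-0.001, 1.0, 0.001, -0.001]
ft_force: [0.2, 1.0, 0.2]
grip_width: 0.0613
grip_force: 0.0
```

```bash
python3 -m pendant '[{"jaw":0.7,"linear":[0,-0.55,0],"twist":0},{"jaw":0.7,"linear":[0,0,3],"twist":0},{"jaw":0.7,"linear":[0,0,0],"twist":0},{"jaw":0.7,"linear":[0,0,3],"twist":0},{"jaw":0.7,"linear":[0,0,3],"twist":0},{"jaw":0.7,"linear":[0,0,1],"twist":0},{"jaw":0.7,"linear":[0,0,0],"twist":0},{"jaw":0.7,"linear":[0,0,0],"twist":0}]'
python3 - <<'E'
from h import *
c=grab('scene'); cv2.imwrite('pics/s10.png',cv2.resize(c['color'][230:370,300:480],None,fx=3,fy=3,interpolation=cv2.INTER_CUBIC))
E
```

```text
time: 30.6
position: [0.5336, -0.1982, 0.0304]
tool_rot: [-0.002, 1.0, 0.0, -0.001]
ft_force: [-0.2, 0.6, 0.4]
grip_width: 0.0608
grip_force: 0.0
```

View pics/s10.png

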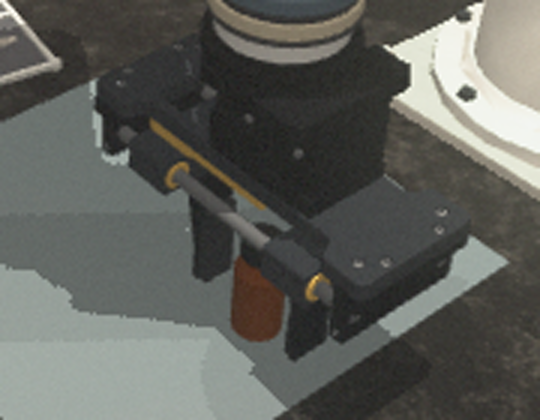

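The vial (257,300) stands between the fingers. I grip it, lift it and carry it to the small compartment.

```bash
python3 -m pendant '[{"jaw":0.2,"linear":[0,0,0],"twist":0},{"jaw":0.2,"linear":[0,0,0],"twist":0},{"jaw":0.2,"linear":[0,0,0],"twist":0},{"jaw":0.2,"linear":[0,0,0],"twist":0},{"jaw":0.2,"linear":[0,0,0],"twist":0},{"jaw":0.2,"linear":[0,0,0],"twist":0},{"jaw":0.2,"linear":[0,0,0],"twist":0},{"jaw":0.2,"linear":[0,0,0],"twist":0}]' 15
python3 -m pendant '[{"jaw":0.2,"linear":[0,0,-0.5],"twist":0},{"jaw":0.2,"linear":[0,0,-1.5],"twist":0},{"jaw":0.2,"linear":[0,0,-2],"twist":0},{"jaw":0.2,"linear":[0,1,0],"twist":0},{"jaw":0.2,"linear":[-0.3,2,0],"twist":0},{"jaw":0.2,"linear":[-0.3,2.6,0],"twist":0},{"jaw":0.2,"linear":[-0.3,2.6,0],"twist":0},{"jaw":0.2,"linear":[-0.3,2.6,0],"twist":0},{"jaw":0.2,"linear":[-0.3,2.6,0],"twist":0},{"jaw":0.2,"linear":[-0.3,2.6,0],"twist":0},{"jaw":0.2,"linear":[-0.3,2.6,0],"twist":0},{"jaw":0.2,"linear":[-0.3,2.6,0],"twist":0}]'
python3 -m pendant '[{"jaw":0.2,"linear":[-0.3,2.6,0],"twist":0},{"jaw":0.2,"linear":[-0.3,2.6,0],"twist":0},{"jaw":0.2,"linear":[-0.3,2.6,0],"twist":0},{"jaw":0.2,"linear":[-0.3,2.6,0],"twist":0},{"jaw":0.2,"linear":[-0.3,2.6,0],"twist":0},{"jaw":0.2,"linear":[-0.3,2,0],"twist":0},{"jaw":0.2,"linear":[0,1,0],"twist":0},{"jaw":0.2,"linear":[0,0,0],"twist":0},{"jaw":0.2,"linear":[0,0,0],"twist":0},{"jaw":0.2,"linear":[0,0,0],"twist":0}]'
```

```text
time: 31.32
position: [0.5338, -0.1989, 0.0303]
tool_rot: [-0.001, 1.0, -0.0, 0.0]
ft_force: [-1.0, 0.8, 2.4]
grip_width: 0.0267
grip_force: 15.0
time: 32.32
position: [0.5566, 0.015, 0.0695]
tool_rot: [-0.001, 1.0, 0.0, -0.001]
ft_force: [1.1, -0.8, -1.9]
grip_width: 0.027
grip_force: 15.0
time: 33.15
position: [0.5744, 0.1723, 0.0697]
tool_rot: [-0.001, 1.0, -0.0, -0.001]
ft_force: [0.0, 0.2, -0.4]
grip_width: 0.0266
grip_force: 15.0
```

```bash
python3 -m pendant '[{"jaw":0.2,"linear":[-0.15,-0.1,1.5],"twist":0},{"jaw":0.2,"linear":[0,0,1.2],"twist":0},{"jaw":0.2,"linear":[0,0,0.5],"twist":0},{"jaw":0.2,"linear":[0,0,0.3],"twist":0},{"jaw":0.2,"linear":[0,0,0],"twist":0},{"jaw":0.2,"linear":[0,0,0],"twist":0},{"jaw":0.2,"linear":[0,0,0.1],"twist":0},{"jaw":0.2,"linear":[0,0,0],"twist":0}]'
```

```text
time: 33.82
position: [0.5767, 0.1722, 0.0344]
tool_rot: [-0.001, 1.0, 0.0, 0.0]
ft_force: [-1.1, -0.3, -0.6]
grip_width: 0.0268
grip_force: 15.0
```

```bash
python3 -m pendant '[{"jaw":0.2,"linear":[0,0,0.1],"twist":0},{"jaw":0.2,"linear":[0,0,0],"twist":0},{"jaw":0.6,"linear":[0,0,0],"twist":0},{"jaw":0.6,"linear":[0,0,0],"twist":0},{"jaw":0.6,"linear":[0,0,0],"twist":0},{"jaw":0.6,"linear":[0,0,0],"twist":0},{"jaw":0.6,"linear":[0,0,-1.5],"twist":0},{"jaw":0.6,"linear":[0,0,-3],"twist":0},{"jaw":0.6,"linear":[0,0,-4],"twist":0},{"jaw":0.6,"linear":[0,0,-4],"twist":0}]'
python3 -m pendant '[{"jaw":0.6,"linear":[0,-4,0],"twist":0},{"jaw":0.6,"linear":[0,-4,0],"twist":0},{"jaw":0.6,"linear":[0,-4,0],"twist":0},{"jaw":0.6,"linear":[0,-4,0],"twist":0},{"jaw":0.6,"linear":[0,-4,0],"twist":0},{"jaw":0.6,"linear":[0,-4,0],"twist":0},{"jaw":0.6,"linear":[0,-4,0],"twist":0},{"jaw":0.6,"linear":[0,-2,0],"twist":0},{"jaw":0.6,"linear":[0,0,0],"twist":0},{"jaw":0.6,"linear":[0,0,0],"twist":0}]'
python3 - <<'E'
from h import *
c=grab('top'); s=grab('scene')
a=cv2.resize(c['color'][150:400,140:340],(480,600),interpolation=cv2.INTER_CUBIC); b=cv2.resize(s['color'][140:290,150:330],(320,267),interpolation=cv2.INTER_CUBIC)
o=np.zeros((600,800,3),np.uint8); o[:,:480]=a; o[:267,480:]=b; cv2.imwrite('pics/end.png',o)
E
```

```text
time: 34.65
position: [0.5754, 0.1721, 0.1583]
tool_rot: [-0.001, 1.0, -0.0, -0.002]
ft_force: [1.2, 0.6, 0.7]
grip_width: 0.0518
grip_force: 0.0
time: 35.48
position: [0.5768, -0.129, 0.158]
tool_rot: [0.001, 1.0, 0.0, -0.0]
ft_force: [-0.7, 0.6, 0.7]
grip_width: 0.0523
grip_force: 0.0
```

View pics/end.png

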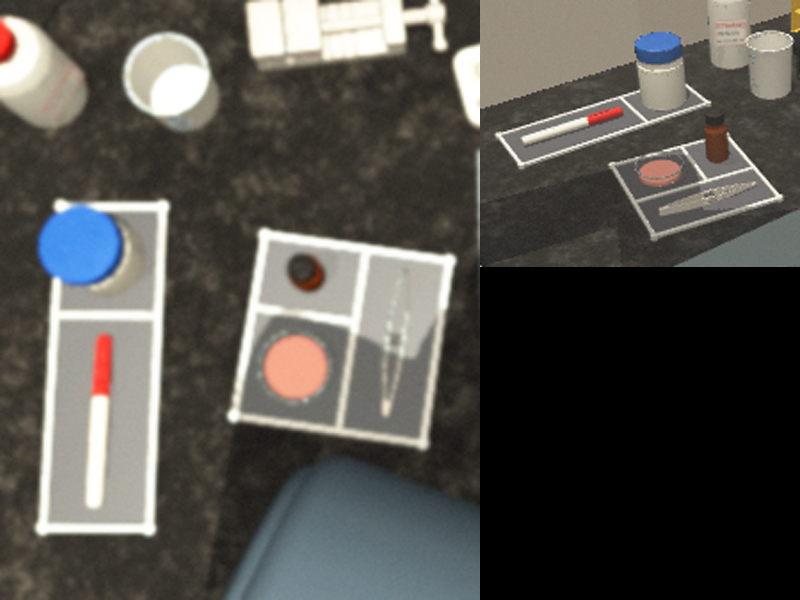

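All five things look placed: jar (80,245), marker (98,420), vial (305,272), dish (297,367), forceps (396,340). I check the positions numerically in the tray frames.

```bash
python3 - <<'E'
from h import *
c=load('top'); im=c['color']; hsv=cv2.cvtColor(im,cv2.COLOR_BGR2HSV); H,S,V=[hsv[...,i].astype(int) for i in range(3)]
yy,xx=np.mgrid[:480,:640]
def box(x0,x1,y0,y1): return (xx>=x0)&(xx<x1)&(yy>=y0)&(yy<y1)
def fr(p,o,a): a=np.radians(a); d=p[:2]*1000-np.array(o); return np.round([np.cos(a)*d[0]+np.sin(a)*d[1],-np.sin(a)*d[0]+np.cos(a)*d[1]],1)
def cen(m,z,closed=True):
    k,l,s,_=cv2.connectedComponentsWithStats(m.astype(np.uint8)); i=1+np.argmax(s[1:,4]); v,u=np.nonzero(l==i)
    w=np.array([world(c,a,b,z)[:2] for a,b in zip(u,v)],np.float32); return np.array(cv2.minAreaRect(w)[0])
sq=((526.1,144.9),-9.8); lo=((510.6,339.9),-2.1)
print('jar',fr(cen(box(150,216,228,290)&(H>95)&(H<130)&(S>150),.093),*lo),'want 85,0')
print('dish',fr(cen(box(235,300,280,330)&(S>60)&((H<15)|(H>170)),.011),*sq),'want -30.5,34.5')
print('vial',fr(cen(box(250,290,250,285)&(V<60),.067),*sq),'want 44.5,34.5')
m=box(165,205,285,370)&((S>120)|(V>190)); print('marker',fr(cen(m,.01),*lo),'want -45.5,0')
P=cloud(c); o=robot.get_obs(); print(o['time'],np.abs(o['joint_velocities']).max())
E
```

```text
jar [84.5 -1.3] want 85,0
dish [-28.9  33.7] want -30.5,34.5
vial [50.5 31.7] want 44.5,34.5
marker [-45.5   0.5] want -45.5,0
35.5833 0.022297068052555543
```

```bash
python3 -c "
from rig import robot; print(robot.hand_in())"
```

```text
the job is handed in; nothing more can be done
None
```

Both kits are made up and the job is handed in at about 36 s. The last pictures showed all five things in their compartments, with the vial and jar upright; no verdict came back from the hand-in.

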